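Pack the tyre levers into the tool case and lock its lugged lid

ROBOT

A 7-joint arm with a two-finger parallel gripper is mounted at the origin on the work surface. World frame = base frame: x ahead of the robot, y to its left, z up, the work surface at z = 0. Lengths are in m, angles in rad, forces in N, time in s.
With the tool pointing down it reaches from about 0.425 to 0.925 m from the base axis. Payload 6.8 kg.
Tool frame: the origin (TCP) lies midway between the tips of the shut fingers; the grasp point (between the pads) lies 19 mm behind it; z points along the fingers, y is the line along which they close (so a half turn about z gives the same grasp; the last joint's range is limited). The gripper opens to 85 mm and grips with 20 to 120 N. Pads are 22 mm wide; open, the fingers measure 114 mm over their backs; the gripper's body (76 mm by 85 mm) begins 54 mm behind the grasp point. The pads swing forward as they close: fully open they stand 13 mm farther back than shut.
Start: joints at [-0.108, 0.477, 0.022, 1.555, -0.011, 1.109, -0.083], TCP at [0.675, 0, 0.231] pointing down, gripper open.
Joint ranges: [-2.96, 2.96], [-0.34, 2.1], [-1.41, 1.46], [0.24, 2.44], [-1.37, 4.51], [0.17, 1.92], [-2.96, 2.96]. Speed limits (rad/s): [2.39, 2.39, 3.14, 3.14, 3.14, 3.14, 3.14].

INTERFACE

Orientations are given as a rotation vector (axis times angle).
In Python, from bench import r gives the robot as it stands. The module is installed in compiled form; this text tells all that it offers.
- The arm moves only by the tool apply_moves, never from a script. Its argument "rows" is a list of rows, each a list of 6 numbers: the shift along the tool's x, y, z scaled (see below), then the turn, a rotation vector about the tool's x, y, z scaled (see below). A call has 1 to 5 rows; each row is the pose to reach, as a shift and turn from the pose commanded when the call began, along the tool's axes at that moment; what a row does not reach only later rows make up. The controller multiplies each number of a shift by 0.25 m and each number of a turn by 90 degrees. A row lasts 1/8 s, in which the tool goes at most 62.5 mm and 10.7 degrees, less where a joint would pass 70% of its speed; a pose out of reach is approached as far as the arm can. A call with a number of a shift or a turn outside -1 to 1 is refused whole. A call with a gripper value outside its range is refused whole. "claw" is the opening, from 0 (shut) to 1 (fully open), set as the call begins (left out, the last holds). The fingers move at their own pace and stop on an object; "newtons" is the grip in N (left out, the last holds). Time passes only in rows, so rows that repeat a pose let the fingers close. It gives the time, the measured TCP pose, the force, the opening and the grip force at its end, in the units of the state.
- r.get_obs(): the state, without advancing time (a new reading comes with each control period).
- r.grab_frame(name): name is "scene" or "side" or "wrist"; returns a dict with "pixels" (384x512x3 uint8, red, green, blue), "intrinsics" (3x3 intrinsics, pixels), "eye" and "attitude" of the camera in the world. Camera axes: x right, y up, looking along -z (the intrinsics and any distortion apply to the point x, -y, -z); pixel columns grow to the right and rows downward; lengths in m; the calibration is good to about 2 mm. The wrist camera is an equidistant fisheye: a pixel r from the principal point sees the ray r / f radians off the axis. A picture is of the moment at which its call begins. There is no depth.
- r.hand_in(): hands the job in; it is judged then, once.
Trained networks look in a picture, given as the dict that the camera call returned (one of the last four; its "shot" number tells which), for a name from the list of things; names that differ only in an ending like _2 or _b are one class to them, and where a whole thing is asked for, a point or a joint stands for the part that bears it (a point fixed in the world has none). Each returns a list of dicts, best first, with "conf" (0 to 1); they miss things now and then, are a little off and sometimes report something else, mostly with a low value. They report only what shows in the picture. A call takes as long as a camera call. They do not tell look-alikes from the thing itself.
- r.search_frame(picture, thing): "rect" ([left, top, width, height] in pixels, round what is visible of it).
- r.outline_of(picture, thing): "pixels" (384x512 bool, what is visible of it) and "rect" ([left, top, width, height] in pixels, round what is visible of it).
- r.landmark_of(picture, thing): "point" ([column, row] in pixels: a listed point, or the origin of a listed thing).
The state is a dict: "clock": time; "joints": joint angles; "qvel": joint speeds; "tau": joint torques, N m; "tcp_pos": TCP position; "orientation": TCP orientation; "contact_force": force on the tool from outside, world axes, zero at the start; "moment": the same for the moment, N m; "grip_width": finger opening in m; "gripper_force": force on a finger pad.
Only numpy, scipy, OpenCV 4.12 (cv2) and the standard library are available. Lean on these libraries where they do the work, as an engineer would, in place of code of your own. Each camera call takes 0.05 s, during which the arm holds its last target. There are 200 camera calls.

TASK

Pack up on the step: swing the tool case's quarter-turn latch fully open, put every loose yellow tyre lever into the case's round well, then set the round lid on the well and turn it until its hidden lugs drop into the collar's notches and it sits fully home. Finally swing the latch back fully closed over the lid, and leave the tumbler of screws, the crank puller and the bottle cage where they stand.

Things in the scene. Friction and masses are not known exactly. Their poses are not given: they have to be found in the camera images.
- toolbox: Grey plastic tool case, fixed to the step, 220 (x) by 260 (y) by 75 mm high, with a round well in its top. Origin on the well's upright axis, at the case's underside; the case reaches 110 mm from it in +x, -x and +y, and 150 mm in -y; z is up.
- well_floor (a point): Centre of the well's floor, 5 mm above the step. The well is 152 mm in diameter (142 mm inside the collar at its mouth), 70 mm deep to the case's top and 82 mm deep to the collar's top.
- mouth (a point): Centre of the well's mouth, level with the top of the black collar around it (87 mm above the step). The collar: 12 mm high, inner radius 71, outer radius 92 mm, with three notches 32 mm wide cut right through it, 120 degrees apart. The collar's angle differs at each start: find it by turning the lid. A lug run past its notch leaves the lid tilted: turn it back a little.
- lid_grip (a point): Middle of the upright grip bar on the round lid (loose, about 350 g, lying right way up on the step), 50 mm above the lid's underside. The bar is 64 mm long (x), 18 mm thick (y) and stands 36 mm high on the disc, its top 14 mm above this point. Lid resting unkeyed on the collar: this point is 39 mm above the mouth; home: 30 mm above it.
- lid_disc (a point): Centre of the underside of the lid's disc (radius 88 mm, 8 mm thick). Below it: a plug of radius 69 mm, 20 mm deep, foot chamfered, and three lugs 20 mm wide hanging 9 mm, at radius 74 to 86 mm, at 0, 120 and 240 degrees from x. Lugs rest on the collar until turned to the notches (any of three ways); then the lid drops 9 mm by its own weight.
- latch (a joint): Angle of the quarter-turn latch: 0 fully closed (short nose points to the well's axis, over the collar), 1.57 fully open at the stop; opening turns clockwise seen from above. It stays where left (friction 0.12 N m). Closed, the nose is in the lid's way, or lies 3 mm above the disc of a lid that is home; a lid not home blocks it.
- latch_hinge (a point): Point on the latch's upright axis, at mid-height of its steel bar (103 mm above the step; bar 10 mm thick, 18 mm wide), 108 mm from the well's axis in the case's -y direction. The nose reaches 42 mm from the axis, the handle arm 88 mm the opposite way.
- latch_grip (a point): Middle of the upright black grip fin on the latch's handle arm, 66 mm from the hinge axis, 122 mm above the step. The fin is 44 mm long (along the arm, y), 14 mm thick (x) and stands from 106 to 142 mm above the step. The arm points to the case's -y when closed and to its -x when open.
- lever1_center (a point): A yellow plastic tyre lever lying flat, 106 mm long, 18 mm wide and 12 mm thick (its hooked end narrower, 12 mm wide), 30 g. The point is in the middle of its handle part, half-way up (6 mm above its underside); x runs along it towards the narrow end, whose tip is 53 mm away; the other end is 52 mm away. Between two and four such levers are there; an absent one reads None.
- lever2_center (a point): A yellow plastic tyre lever lying flat, 106 mm long, 18 mm wide and 12 mm thick (its hooked end narrower, 12 mm wide), 30 g. The point is in the middle of its handle part, half-way up (6 mm above its underside); x runs along it towards the narrow end, whose tip is 53 mm away; the other end is 52 mm away. Between two and four such levers are there; an absent one reads None.
- lever3_center (a point): A yellow plastic tyre lever lying flat, 106 mm long, 18 mm wide and 12 mm thick (its hooked end narrower, 12 mm wide), 30 g. The point is in the middle of its handle part, half-way up (6 mm above its underside); x runs along it towards the narrow end, whose tip is 53 mm away; the other end is 52 mm away. Between two and four such levers are there; an absent one reads None.
- lever4_center (a point): A yellow plastic tyre lever lying flat, 106 mm long, 18 mm wide and 12 mm thick (its hooked end narrower, 12 mm wide), 30 g. The point is in the middle of its handle part, half-way up (6 mm above its underside); x runs along it towards the narrow end, whose tip is 53 mm away; the other end is 52 mm away. Between two and four such levers are there; an absent one reads None.
- tumbler: Glass tumbler holding screws, 72 mm in diameter, 85 mm high, standing free behind the case; origin at the centre of its underside. Not to be disturbed.
- crank_puller: Chrome crank puller lying on the step near the robot, about 110 mm long, 26 mm high; origin under its middle. Not to be disturbed.
- bottle_cage: Red aluminium bottle cage lying behind the case, 150 mm long, 75 mm wide, 70 mm high; origin under its middle. Not to be disturbed.
Things that resemble listed ones, but are neither listed nor needed, are in the scene too. What is shaped like the part that bears lid_grip but brown or purple is not meant.

How it is judged:
On the way, in this order (a step that is already met when the one before it is completed fails the run):
1. the latch is swung fully open (value of joint latch above 1.35 rad), for 0.2 s.
2. every lever is in the well (horizontal distance between each of lever1_center, lever2_center, lever3_center, lever4_center and mouth below 0.07 m and z of each of lever1_center, lever2_center, lever3_center, lever4_center in the frame of toolbox below 0.062 m), for 0.2 s.
3. the lid is on the well with its lugs dropped home (z of lid_grip in the frame of toolbox below 0.1205 m and horizontal distance between lid_grip and mouth below 0.008 m and angle between lid_grip's own z axis and vertical below 0.05 rad), for 0.2 s.
At the end, for the whole second after the job is handed in: All levers lie in the well, the lid is home (within 3.5 mm of its lowest height, 8 mm of the well's axis, level within 0.05 rad) and at rest, and the latch is closed over it (under 0.12 rad) (all of step 2 and all of step 3 and value of joint latch below 0.12 rad and linear speed of lid below 0.02 m/s); the robot touches nothing.
It fails at once if the tumbler of screws is tipped or shifted by more than 4 cm (angle between tumbler's own z axis and vertical above 0.5 rad or distance of tumbler from where it was at the start of the episode above 0.04 m).
It fails at once if the crank puller or the bottle cage is shifted by more than 5 cm (distance of any of crank_puller, bottle_cage from where it was at the start of the episode above 0.05 m).
Of lever1, lever2, lever3, lever4 only 2 to 4 are there at a start; the rules pass over those that are not, and their reading is None.
At some moment in a run one of lever1, lever2, lever3, lever4 may be knocked a few centimetres aside while the robot is not near it.
Once in a run the grip may slacken for a moment while it holds something.
It also fails if it takes over 210 s, if anything falls off the work surface, if the arm or the gripper's body presses on something with over 40 N, if the wrist force passes 120 N, or if a joint passes its speed limit or range.

## Working session

There is one attempt and no reset: what is moved stays moved. The work goes in short steps, Python scripts to look and compute and a tool call to move; the robot and the scene stay as the last step left them, time stands still between calls to the robot, and variables do not carry over. Pictures are saved under pics/ and viewed, at most 14 in all, crops included, and the job is handed in when it is done.

Besides the shell and the picture viewer there is one more tool, called after ">>>" in YAML: its name, and indented under it one key for each argument. apply_moves: Moves the arm, as the interface text tells. Its arguments: {"type":"object","properties":{"rows":{"type":"array","items":{"type":"array","items":{"type":"number"}}},"claw":{"type":"number"},"newtons":{"type":"number"}},"required":["rows"]}

```bash
mkdir -p pics
cat > h.py <<'E'
import numpy as np, cv2
from scipy.spatial.transform import Rotation as R
from bench import r
def att(f):
    a=np.array(f['attitude'],float)
    return a if a.shape==(3,3) else R.from_rotvec(a).as_matrix() if a.size==3 else R.from_quat(a).as_matrix()
def ray(f,p,fish):
    K=np.array(f['intrinsics']); x=(p[0]-K[0,2])/K[0,0]; y=(p[1]-K[1,2])/K[1,1]
    if fish:
        t=np.hypot(x,y); s=np.sin(t)/t if t>1e-9 else 1; d=np.array([x*s,-y*s,-np.cos(t)])
    else: d=np.array([x,-y,-1.])
    d=att(f)@d; return np.array(f['eye'],float),d/np.linalg.norm(d)
def onz(f,p,z,fish=False):
    e,d=ray(f,p,fish); return e+d*(z-e[2])/d[2]
def tri(rs):
    A=sum(np.eye(3)-np.outer(d,d) for e,d in rs); b=sum((np.eye(3)-np.outer(d,d))@e for e,d in rs)
    return np.linalg.solve(A,b)
def proj(f,X,fish=False):
    K=np.array(f['intrinsics']); c=att(f).T@(np.array(X)-np.array(f['eye'])); v=np.array([c[0],-c[1],-c[2]])
    if fish:
        t=np.arctan2(np.hypot(v[0],v[1]),v[2]); n=np.hypot(v[0],v[1])+1e-12; u=v[:2]/n*t
    else: u=v[:2]/v[2]
    return np.array([K[0,0]*u[0]+K[0,2],K[1,1]*u[1]+K[1,2]])
def save(f,n): cv2.imwrite('pics/'+n,f['pixels'][:,:,::-1])
def tool(o=None):
    o=o or r.get_obs(); return np.array(o['tcp_pos']),R.from_rotvec(o['orientation'])
def goto(X,yaw=None):
    """print row to take TCP to X with tool down, and tool y axis at world yaw"""
    p,Q=tool(); s=Q.inv().apply(np.array(X)-p)/.25
    if yaw is not None:
        best=None
        for k in (0,np.pi):
            a=yaw+k; y=np.array([np.cos(a),np.sin(a),0]); z=np.array([0,0,-1.]); x=np.cross(y,z)
            T=R.from_matrix(np.c_[x,y,z]); v=(Q.inv()*T).as_rotvec()
            if best is None or np.linalg.norm(v)<np.linalg.norm(best): best=v
        print('row',s.round(3),(best/(np.pi/2)).round(3))
    else: print('row',s.round(3))
E
cat > a.py <<'E'
from h import *
names="toolbox well_floor mouth lid_grip lid_disc latch latch_hinge latch_grip lever1_center tumbler crank_puller bottle_cage".split()
print(r.get_obs())
for c in ("scene","side","wrist"):
    f=r.grab_frame(c); save(f,c+'0.png'); print(c,np.array(f['eye']).round(3),np.shape(f['attitude']),np.array(f['intrinsics']).round(1).tolist())
    for n in names:
        l=r.landmark_of(f,n)
        zz={'mouth':.087,'lid_grip':.05,'latch_hinge':.103,'latch_grip':.122,'lever1_center':.006}.get(n,0)
        print(n,[(round(d['conf'],2),np.round(d['point']).tolist(),onz(f,d['point'],zz,c=='wrist').round(3)[:2].tolist()) for d in l[:6]])
E
python3 a.py; python3 - <<'E'
E
```

```text
{'clock': 0.0, 'joints': array([-0.10808938,  0.47778811,  0.02236704,  1.5564828 , -0.01151   ,
        1.10928484, -0.08306737]), 'qvel': array([ 4.94287726e-04, -1.47944549e-03,  1.44271066e-03, -1.48399702e-04,
       -4.87339850e-05, -8.93628742e-04,  2.68017429e-04]), 'tau': array([-5.45967814e-04, -5.96443820e+01,  1.60769675e+00, -2.81194621e+01,
        1.24063640e-02,  9.39900521e-03,  2.20753498e-05]), 'tcp_pos': array([ 6.74396448e-01, -3.73768457e-05,  2.30321045e-01]), 'orientation': array([-2.22058012e+00, -2.22061247e+00,  2.18637608e-03]), 'contact_force': array([-0.36510893, -0.37822454,  0.5133726 ]), 'moment': array([0.02732844, 0.00740571, 0.018714  ]), 'gripper_force': 0.0, 'grip_width': 0.0856263612306954}
scene [ 1.175 -0.06   0.941] (3,) [[381.6, 0.0, 246.5], [0.0, 381.6, 188.5], [0.0, 0.0, 1.0]]
toolbox [(0.88, [236.0, 230.0], [0.574, 0.032]), (0.61, [86.0, 260.0], [0.568, -0.392])]
well_floor [(0.84, [234.0, 230.0], [0.574, 0.028])]
mouth [(0.74, [231.0, 216.0], [0.582, 0.021])]
lid_grip [(0.96, [327.0, 181.0], [0.502, 0.333]), (0.91, [269.0, 135.0], [0.261, 0.217]), (0.7, [418.0, 196.0], [0.621, 0.57]), (0.67, [327.0, 118.0], [0.229, 0.438])]
lid_disc [(0.89, [412.0, 203.0], [0.61, 0.577]), (0.88, [326.0, 126.0], [0.219, 0.445]), (0.79, [270.0, 141.0], [0.243, 0.227]), (0.78, [327.0, 191.0], [0.501, 0.342]), (0.74, [128.0, 216.0], [0.445, -0.274])]Traceback (most recent call last):
  File "a.py", line 7, in <module>
    l=r.landmark_of(f,n)
ValueError: it knows: bottle_cage, crank_puller, latch_grip, latch_hinge, lever1_center, lever2_center, lever3_center, lever4_center, lid_disc, lid_grip, mouth, toolbox, tumbler, well_floor
```

```bash
sed -i 's/ latch latch_hinge/ latch_hinge/; s/^print.*//' a.py; python3 a.py; python3 -c "
import cv2,numpy as np
a=[cv2.imread('pics/%s0.png'%n) for n in('scene','side')]
cv2.imwrite('pics/m0.png',cv2.resize(np.vstack(a),None,fx=.78,fy=.78))"
```

```text
scene [ 1.175 -0.06   0.941] (3,) [[381.6, 0.0, 246.5], [0.0, 381.6, 188.5], [0.0, 0.0, 1.0]]
toolbox [(0.61, [234.0, 229.0], [0.569, 0.029])]
well_floor [(0.78, [234.0, 226.0], [0.559, 0.03]), (0.24, [158.0, 193.0], [0.381, -0.176])]
mouth [(0.58, [233.0, 214.0], [0.577, 0.028])]
lid_grip [(0.86, [269.0, 135.0], [0.26, 0.219]), (0.83, [329.0, 121.0], [0.247, 0.44]), (0.8, [327.0, 185.0], [0.518, 0.329]), (0.78, [419.0, 196.0], [0.62, 0.573])]
lid_disc [(0.9, [270.0, 145.0], [0.262, 0.221]), (0.88, [412.0, 203.0], [0.609, 0.576]), (0.76, [326.0, 128.0], [0.228, 0.444]), (0.64, [327.0, 188.0], [0.49, 0.348])]
latch_hinge [(0.93, [194.0, 210.0], [0.549, -0.073]), (0.62, [326.0, 183.0], [0.549, 0.306])]
latch_grip [(0.84, [168.0, 208.0], [0.542, -0.141]), (0.38, [192.0, 211.0], [0.565, -0.079])]
lever1_center []
tumbler [(0.87, [144.0, 309.0], [0.749, -0.244])]
crank_puller [(0.75, [156.0, 192.0], [0.373, -0.183])]
bottle_cage [(0.93, [334.0, 256.0], [0.725, 0.277])]
side [ 0.203 -0.824  0.758] (3,) [[348.5, 0.0, 255.8], [0.0, 348.5, 193.3], [0.0, 0.0, 1.0]]
toolbox [(0.92, [276.0, 222.
[... 741 characters left out ...]
.0, 285.0], [0.367, -0.184])]
bottle_cage [(0.57, [294.0, 181.0], [0.725, 0.267])]
wrist [0.675 0.077 0.372] (3,) [[297.3, 0.0, 253.7], [0.0, 297.3, 190.0], [0.0, 0.0, 1.0]]
toolbox [(0.87, [169.0, 142.0], [0.566, 0.026])]
well_floor [(0.66, [169.0, 143.0], [0.567, 0.025])]
mouth [(0.63, [150.0, 154.0], [0.571, 0.027])]
lid_grip []
lid_disc [(0.33, [172.0, 141.0], [0.57, 0.027])]
latch_hinge [(0.73, [145.0, 259.0], [0.556, -0.085])]
latch_grip [(0.39, [76.0, 272.0], [0.472, -0.1])]
lever1_center []
tumbler [(0.64, [296.0, 313.0], [0.744, -0.247])]
crank_puller [(0.9, [73.0, 272.0], [0.366, -0.186]), (0.64, [168.0, 143.0], [0.565, 0.025])]
bottle_cage [(0.39, [145.0, 258.0], [0.512, -0.145])]
```

View pics/scene0.png

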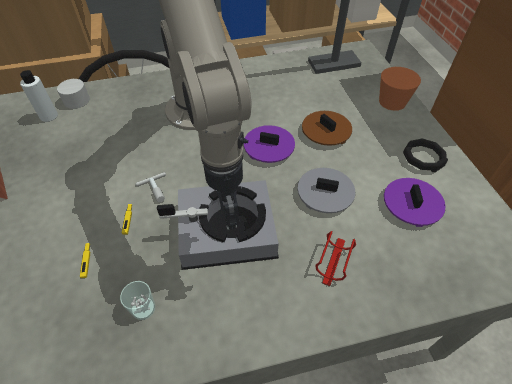

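View pics/side0.png

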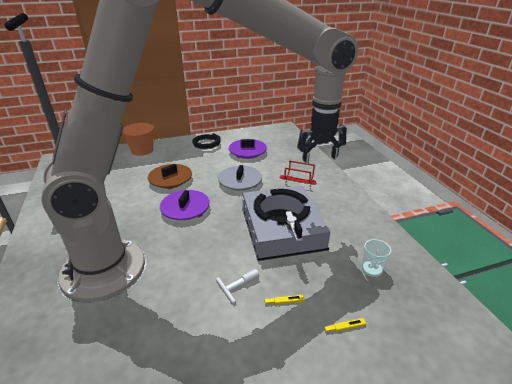

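The scene shows the case at (235,220), with its latch closed and its handle pointing to -y at (168,209). The grey lid is at (326,190), and two yellow levers are at (127,219) and (85,260). Purple and brown lids are decoys. The side view agrees.

```bash
cat > lev.py <<'E'
from h import *
import sys
def levers(c,f=None,z=.010):
    f=f or r.grab_frame(c); hsv=cv2.cvtColor(f['pixels'],cv2.COLOR_RGB2HSV)
    m=cv2.inRange(hsv,(20,150,90),(35,255,255)); m2=cv2.morphologyEx(m,cv2.MORPH_CLOSE,np.ones((5,5)))
    n,l,s,ce=cv2.connectedComponentsWithStats(m2); out=[]
    for i in range(1,n):
        if s[i,4]<30: continue
        ys,xs=np.nonzero(l==i); P=np.array([onz(f,(x,y),z,c=='wrist')[:2] for x,y in zip(xs,ys)])
        rc=cv2.minAreaRect((P*1000).astype(np.float32)); cen=np.array(rc[0])/1000
        b=cv2.boxPoints(rc)/1000; e=[b[1]-b[0],b[2]-b[1]]; e=max(e,key=np.linalg.norm); u=e/np.linalg.norm(e)
        t=(P-cen)@u; w=(P-cen)@np.array([-u[1],u[0]])
        w1=np.ptp(w[t>.03]) if (t>.03).any() else 0; w2=np.ptp(w[t<-.03]) if (t<-.03).any() else 0
        print(c,'px',ce[i].round(),'n',s[i,4],'cen',cen.round(4),'size',np.round(rc[1]),'ang',round(np.degrees(np.arctan2(u[1],u[0])),1),'w+',round(w1,4),'w-',round(w2,4))
    return f
if __name__=='__main__':
    for c in sys.argv[1:]: levers(c)
E
python3 lev.py scene side wrist
python3 - <<'E'
from h import *
goto([.546,-.146,.20],np.radians(-7.5))
E
```

```text
scene px [127. 220.] n 181 cen [ 0.4615 -0.273 ] size [ 19. 105.] ang -11.3 w+ 0.0193 w- 0.0128
scene px [ 85. 261.] n 230 cen [ 0.574  -0.3914] size [ 19. 107.] ang -5.1 w+ 0.0192 w- 0.0132
side px [285. 299.] n 248 cen [ 0.4604 -0.2771] size [ 22. 103.] ang -11.4 w+ 0.0211 w- 0.0136
side px [346. 325.] n 297 cen [ 0.5729 -0.3954] size [ 21. 104.] ang -5.8 w+ 0.0205 w- 0.0145
row [-0.584 -0.516  0.125] [ 0.    -0.     0.083]
```

View pics/wrist0.png

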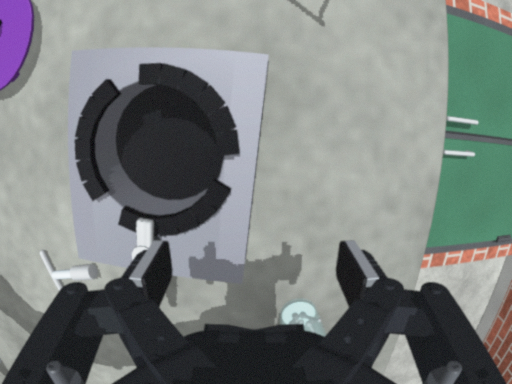

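The wrist view shows an empty well. The collar's three notches are visible at about (120,78), (235,168) and (108,212), so I can measure the collar angle directly.

```bash
cat > col.py <<'E'
from h import *
from scipy.optimize import minimize
f=r.grab_frame('wrist'); g=cv2.cvtColor(f['pixels'],cv2.COLOR_RGB2GRAY).astype(np.float32)
def smp(c,rr,th,z):
    P=np.array([proj(f,[c[0]+rr*np.cos(t),c[1]+rr*np.sin(t),z],True) for t in th]); return np.array([cv2.getRectSubPix(g,(1,1),(float(a),float(b)))[0,0] for a,b in P])
th=np.radians(np.arange(0,360,3))
def cost(c): return -(np.clip(smp(c,.097,th,.087),0,150).sum()-smp(c,.0885,th,.087).sum())
best=min(((cost((x,y)),x,y) for x in np.arange(.55,.59,.002) for y in np.arange(.01,.045,.002)))
print(best); c=best[1:]
th=np.radians(np.arange(0,360,4)); v=smp(c,.082,th,.087)
print([(int(round(np.degrees(t))),int(a)) for t,a in zip(th,v)])
v3=smp(c,.082,np.radians(np.arange(0,360,1)),.087)
S=v3.reshape(3,120).clip(0,110).sum(0); k=np.convolve(np.r_[S,S,S],np.ones(21),'same')[120:240]; print('notch',k.argmax(),k.round()[::6])
E
python3 col.py
```

```text
(np.float32(-8787.429), np.float64(0.5700000000000001), np.float64(0.028000000000000004))
[(0, 37), (4, 39), (8, 39), (12, 39), (16, 39), (20, 40), (24, 40), (28, 39), (32, 42), (36, 43), (40, 43), (44, 43), (48, 48), (52, 44), (56, 44), (60, 45), (64, 42), (68, 43), (72, 45), (76, 42), (80, 36), (84, 42), (88, 41), (92, 42), (96, 150), (100, 174), (104, 174), (108, 173), (112, 174), (116, 119), (120, 40), (124, 40), (128, 40), (132, 39), (136, 41), (140, 42), (144, 40), (148, 44), (152, 45), (156, 44), (160, 45), (164, 46), (168, 43), (172, 45), (176, 46), (180, 46), (184, 44), (188, 46), (192, 45), (196, 45), (200, 48), (204, 45), (208, 45), (212, 46), (216, 105), (220, 174), (224, 174), (228, 175), (232, 172), (236, 172), (240, 43), (244, 42), (248, 40), (252, 79), (256, 232), (260, 227), (264, 212), (268, 46), (272, 34), (276, 36), (280, 36), (284, 37), (288, 35), (292, 38), (296, 36), (300, 34), (304, 36), (308, 36), (312, 36), (316, 35), (320, 35), (324, 37), (328, 34), (332, 37), (336, 50), (340, 179), (344, 179), (348, 179), (352, 180), (356, 118)]
notch 106 [4265. 3316. 3291. 3631. 3517. 3121. 2716. 2632. 2646. 2660. 2662. 2644.
 2619. 2621. 2617. 3635. 4869. 6094. 6737. 5510.]
```

>>> apply_moves:
  rows:
    - [-0.2, -0.2, 0.0, 0, 0, 0.03]
    - [-0.4, -0.4, 0.0, 0, 0, 0.08]
    - [-0.58, -0.516, 0.0, 0, 0, 0.083]
    - [-0.584, -0.516, 0.12, 0, 0, 0.083]
    - [-0.584, -0.516, 0.12, 0, 0, 0.083]

```text
clock: 2.92
tcp_pos: [0.5441, -0.1466, 0.1999]
orientation: [-2.361, -2.068, 0.004]
contact_force: [0.7, 0.1, 0.5]
grip_width: 0.0857
gripper_force: 0.0
```

Run:
```python
from h import *
f=r.grab_frame('wrist'); save(f,'w1.png')
for n,z in (('latch_grip',.122),('latch_hinge',.103),('mouth',.087)):
    print(n,[(round(d['conf'],2),np.round(d['point']).tolist(),onz(f,d['point'],z,True).round(4)[:2].tolist()) for d in r.landmark_of(f,n)[:3]])
import lev; lev.levers('wrist',f)
```

```text
latch_grip [(0.96, [256.0, 199.0], [0.5466, -0.145])]
latch_hinge [(0.72, [254.0, 16.0], [0.5632, -0.0011]), (0.69, [258.0, 115.0], [0.5561, -0.0824])]
mouth []
wrist px [207. 268.] n 672 cen [ 0.4645 -0.2708] size [19. 95.] ang -11.4 w+ 0.0192 w- 0.0113
wrist px [304. 323.] n 341 cen [ 0.5737 -0.3854] size [ 20. 100.] ang -7.2 w+ 0.0202 w- 0.0063
```

View pics/w1.png

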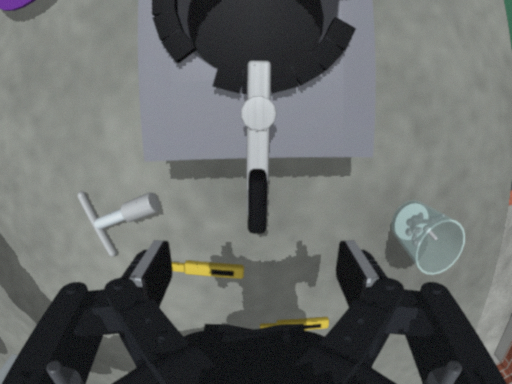

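The view is straight down over the latch. The fin is at (257,200) and the hinge at (258,113), with both levers visible below. Next I descend and straddle the fin.

```bash
python3 - <<'E'
from h import *
goto([.547,-.1455,.112],np.radians(-8))
E
cat > arc.py <<'E'
from h import *
import sys
H=np.array([.556,-.080]); rad=.066; a0=np.radians(262)
def arc(p0,p1,n,z=.112):  # phi deg clockwise from closed
    p,Q=tool(); rows=[]
    for ph in np.linspace(p0,p1,n+1)[1:]:
        t=a0-np.radians(ph); X=np.r_[H+rad*np.array([np.cos(t),np.sin(t)]),z]
        y=np.array([np.cos(t+np.pi/2),np.sin(t+np.pi/2),0])
        b=None
        for k in (1,-1):
            T=R.from_matrix(np.c_[np.cross(k*y,[0,0,-1]),k*y,[0,0,-1]]); v=(Q.inv()*T).as_rotvec()
            if b is None or np.linalg.norm(v)<np.linalg.norm(b): b=v
        rows.append(np.r_[Q.inv().apply(X-p)/.25,b/(np.pi/2)].round(3).tolist())
    return rows
R_=arc(float(sys.argv[1]),float(sys.argv[2]),int(sys.argv[3]))
for q in R_: print(q)
E
```

```text
row [-0.003 -0.002  0.361] [ 0.001 -0.     0.007]
```

>>> apply_moves:
  rows:
    - [0.004, 0.012, 0.15, 0, 0, 0.005]
    - [0.004, 0.012, 0.3, 0, 0, 0.005]
    - [0.004, 0.012, 0.352, 0, 0, 0.005]
    - [0.004, 0.012, 0.352, 0, 0, 0.005]
    - [0.004, 0.012, 0.352, 0, 0, 0.005]

```text
clock: 3.75
tcp_pos: [0.5504, -0.1454, 0.1148]
orientation: [2.368, 2.062, 0.003]
contact_force: [0.1, 0.3, 0.7]
grip_width: 0.0858
gripper_force: 0.0
```

>>> apply_moves:
  rows:
    - [0, 0, 0, 0, 0, 0]
    - [0, 0, 0, 0, 0, 0]
    - [0, 0, 0, 0, 0, 0]
    - [0, 0, 0, 0, 0, 0]
  claw: 0.3
  newtons: 20

```text
clock: 4.25
tcp_pos: [0.5491, -0.1454, 0.1134]
orientation: [2.37, 2.063, 0.0]
contact_force: [0.0, -0.4, 0.3]
grip_width: 0.0256
gripper_force: 0.0
```

```bash
python3 arc.py 0 48 5
```

```text
[0.003, -0.053, 0.006, 0.0, -0.0, 0.108]
[0.014, -0.096, 0.006, 0.0, -0.0, 0.214]
[0.032, -0.136, 0.006, 0.0, -0.0, 0.321]
[0.056, -0.173, 0.006, 0.0, -0.0, 0.428]
[0.087, -0.205, 0.006, 0.0, -0.0, 0.534]
```

>>> apply_moves:
  rows:
    - [0.003, -0.053, 0.006, 0, 0, 0.108]
    - [0.014, -0.096, 0.006, 0, 0, 0.214]
    - [0.032, -0.136, 0.006, 0, 0, 0.321]
    - [0.056, -0.173, 0.006, 0, 0, 0.428]
    - [0.087, -0.205, 0.006, 0, 0, 0.534]

```text
clock: 4.88
tcp_pos: [0.5018, -0.1171, 0.1121]
orientation: [3.006, 0.91, 0.002]
contact_force: [1.8, -0.7, -0.2]
grip_width: 0.0259
gripper_force: 0.9
```

```bash
python3 arc.py 48 94 5
```

```text
[0.002, -0.044, 0.0, 0.001, -0.001, 0.099]
[0.012, -0.085, 0.0, 0.001, -0.001, 0.201]
[0.028, -0.124, 0.0, 0.001, -0.001, 0.303]
[0.051, -0.16, 0.0, 0.001, -0.001, 0.405]
[0.078, -0.192, 0.0, 0.001, -0.001, 0.508]
```

>>> apply_moves:
  rows:
    - [0.002, -0.044, 0, 0, 0, 0.099]
    - [0.012, -0.085, 0, 0, 0, 0.201]
    - [0.028, -0.124, 0, 0, 0, 0.303]
    - [0.051, -0.16, 0, 0, 0, 0.405]
    - [0.078, -0.192, 0, 0, 0, 0.508]

```text
clock: 5.5
tcp_pos: [0.4916, -0.0683, 0.1123]
orientation: [3.121, -0.328, 0.005]
contact_force: [0.8, -36.9, -2.4]
grip_width: 0.0258
gripper_force: 18.8
```

```bash
python3 arc.py 94 96 2
```

```text
[-0.002, -0.013, 0.001, 0.002, -0.002, 0.011]
[-0.002, -0.017, 0.001, 0.002, -0.002, 0.022]
```

The latch is against its stop: the force has built up to 37 N. I'll ease off, rise and go over lever 1.

>>> apply_moves:
  rows:
    - [0, 0, 0, 0, 0, 0]
    - [0, 0.03, 0, 0, 0, 0]
    - [0, 0.03, -0.2, 0, 0, 0]
    - [0, 0.03, -0.4, 0, 0, 0]
    - [0, 0.03, -0.4, 0, 0, 0]

```text
clock: 6.12
tcp_pos: [0.4915, -0.0736, 0.2153]
orientation: [-3.123, 0.32, -0.011]
contact_force: [-0.4, 0.5, -0.6]
grip_width: 0.0256
gripper_force: 0.0
```

Run:
```python
from h import *
import lev
lev.levers('scene'); lev.levers('wrist')
goto([.463,-.274,.14],np.radians(78.7))
f=r.grab_frame('wrist')
print([(round(d['conf'],2),onz(f,d['point'],.122,True).round(4)[:2].tolist()) for d in r.landmark_of(f,'latch_grip')[:3]])
```

```text
scene px [127. 219.] n 181 cen [ 0.4615 -0.273 ] size [ 19. 105.] ang -11.3 w+ 0.0187 w- 0.0128
scene px [ 85. 261.] n 229 cen [ 0.574  -0.3915] size [ 19. 107.] ang -5.3 w+ 0.0192 w- 0.0132
wrist px [466.  64.] n 359 cen [ 0.5727 -0.3864] size [ 19. 100.] ang -6.0 w+ 0.0194 w- 0.0115
wrist px [409. 149.] n 597 cen [ 0.4629 -0.2706] size [18. 99.] ang -11.6 w+ 0.0181 w- 0.0027
row [0.06  0.808 0.287] [-0.001 -0.    -0.004]
[(0.69, [0.4919, -0.0723])]
```

>>> apply_moves:
  rows:
    - [0.02, 0.25, 0, 0, 0, 0]
    - [0.04, 0.5, 0.1, 0, 0, 0]
    - [0.06, 0.7, 0.2, 0, 0, 0]
    - [0.06, 0.8, 0.287, 0, 0, 0]
    - [0.06, 0.8, 0.287, 0, 0, 0]
  claw: 0.5

```text
clock: 6.95
tcp_pos: [0.4602, -0.2737, 0.1374]
orientation: [-3.124, 0.327, 0.009]
contact_force: [-0.0, 0.9, -0.5]
grip_width: 0.0426
gripper_force: 0.0
```

Run:
```python
from h import *
import lev
f=lev.levers('wrist'); save(f,'w2.png')
goto([.463,-.272,.004],np.radians(78.7))
```

```text
wrist px [355.  48.] n 1329 cen [ 0.5679 -0.3897] size [18. 93.] ang -5.3 w+ 0.0175 w- 0.0114
wrist px [255. 177.] n 1371 cen [ 0.4612 -0.2738] size [ 16. 103.] ang -11.4 w+ 0.0155 w- 0.0089
row [ 0.007 -0.002  0.538] [-0.     0.003 -0.006]
```

View pics/w2.png

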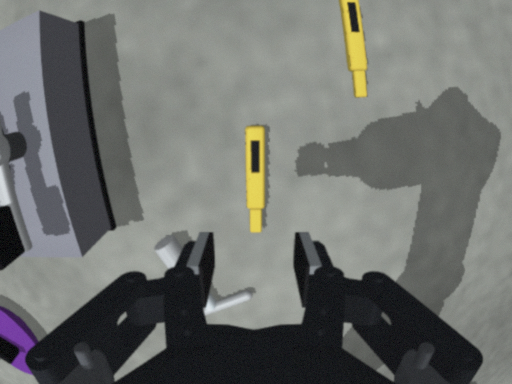

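The lever lies between the fingers at (255,177), aligned with the tool, and the puller is clear of the fingers. Now I grasp.

>>> apply_moves:
  rows:
    - [0, 0, 0.2, 0, 0, 0]
    - [0, 0, 0.4, 0, 0, 0]
    - [0, 0, 0.534, 0, 0, 0]
    - [0, 0, 0.534, 0, 0, 0]
    - [0, 0, 0.534, 0, 0, 0]

```text
clock: 7.62
tcp_pos: [0.4645, -0.272, 0.0079]
orientation: [3.125, -0.318, 0.003]
contact_force: [-0.1, -0.3, 0.3]
grip_width: 0.0428
gripper_force: 0.0
```

>>> apply_moves:
  rows:
    - [0, 0, 0, 0, 0, 0]
    - [0, 0, 0, 0, 0, 0]
    - [0, 0, 0, 0, 0, 0]
    - [0, 0, 0, 0, 0, 0]
  claw: 0
  newtons: 40

```text
clock: 8.12
tcp_pos: [0.4645, -0.2725, 0.0082]
orientation: [3.125, -0.32, 0.004]
contact_force: [-0.8, 0.3, 8.0]
grip_width: 0.016
gripper_force: 38.9
```

>>> apply_moves:
  rows:
    - [0, 0, -0.25, 0, 0, 0]
    - [0, 0, -0.5, 0, 0, 0]
    - [0, 0, -0.75, 0, 0, 0]
    - [0, 0, -0.8, 0, 0, 0]
    - [0, 0, -0.8, 0, 0, 0]

```text
clock: 8.75
tcp_pos: [0.4637, -0.2721, 0.2074]
orientation: [-3.125, 0.32, -0.004]
contact_force: [0.4, 0.6, -0.2]
grip_width: 0.0166
gripper_force: 39.5
```

Run:
```python
from h import *
o=r.get_obs(); print(o['grip_width'],o['gripper_force'])
goto([.548,.027,.205],np.radians(82))
```

```text
0.01655270011529624 39.49409902095795
row [ 0.088 -1.24   0.01 ] [-0.    -0.002 -0.041]
```

>>> apply_moves:
  rows:
    - [0.1, -0.25, 0, 0, 0, 0]
    - [0.2, -0.5, 0, 0, 0, 0]
    - [0.3, -0.75, 0, 0, 0, 0]
    - [0.4, -1.0, 0, 0, 0, 0]
    - [0.4, -1.0, 0, 0, 0, 0]

```text
clock: 9.38
tcp_pos: [0.6124, -0.0421, 0.2035]
orientation: [-3.125, 0.309, 0.006]
contact_force: [0.3, -0.1, -0.3]
grip_width: 0.0163
gripper_force: 39.5
```

```bash
python3 - <<'E'
from h import *
o=r.get_obs(); print(o['grip_width'],o['gripper_force'])
goto([.567,.006,.205],np.radians(82))
f=r.grab_frame('wrist');save(f,'w3.png')
E
python3 col.py|tail -1; python3 col.py|head -1
```

```text
0.016260611454247904 39.49271500110626
row [-0.216 -0.153 -0.005] [-0.     0.003 -0.037]
 4369. 4429. 4382. 4980. 5568. 5949. 6124. 5267.]
(np.float32(-2763.9678), np.float64(0.5720000000000001), np.float64(0.024))
```

View pics/w3.png

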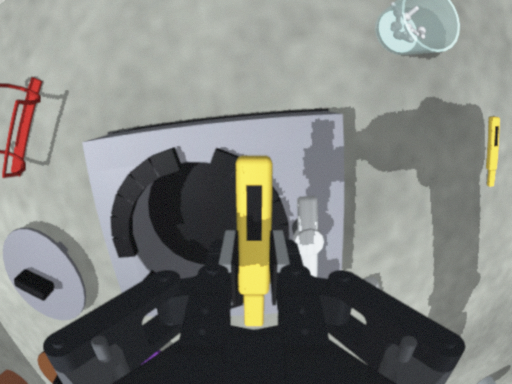

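The lever is firmly gripped and the latch is open, with its nose at (308,205) pointing along the case's edge. Now I lower the lever into the well.

>>> apply_moves:
  rows:
    - [-0.1, -0.1, 0, 0, 0, -0.037]
    - [-0.216, -0.153, 0, 0, 0, -0.037]
    - [-0.216, -0.153, 0.2, 0, 0, -0.037]
    - [-0.216, -0.153, 0.4, 0, 0, -0.037]
    - [-0.216, -0.153, 0.4, 0, 0, -0.037]

```text
clock: 10.15
tcp_pos: [0.5626, -0.0022, 0.1035]
orientation: [3.13, -0.235, -0.013]
contact_force: [-0.1, -0.5, -0.1]
grip_width: 0.0162
gripper_force: 39.5
```

>>> apply_moves:
  rows:
    - [0, 0, 0.1, 0, 0, 0]
    - [0, 0, 0.25, 0, 0, 0]
    - [0, 0, 0.25, 0, 0, 0]

```text
clock: 10.52
tcp_pos: [0.5656, -0.001, 0.044]
orientation: [3.132, -0.233, -0.004]
contact_force: [-0.2, 0.5, -0.1]
grip_width: 0.0162
gripper_force: 39.5
```

>>> apply_moves:
  rows:
    - [0, 0, 0, 0, 0, 0]
    - [0, 0, 0, 0, 0, 0]
    - [0, 0, -0.25, 0, 0, 0]
    - [0, 0, -0.5, 0, 0, 0]
    - [0, 0, -0.7, 0, 0, 0]
  claw: 0.4

```text
clock: 11.15
tcp_pos: [0.5674, 0.0003, 0.2229]
orientation: [-3.132, 0.23, -0.005]
contact_force: [0.2, 0.4, -0.4]
grip_width: 0.034
gripper_force: 0.0
```

Run:
```python
from h import *
import lev
lev.levers('scene'); lev.levers('wrist')
goto([.574,-.391,.205],np.radians(84.7))
```

```text
scene px [224. 223.] n 116 cen [0.5529 0.0024] size [17. 88.] ang -11.0 w+ 0.0029 w- 0.009
scene px [ 85. 261.] n 230 cen [ 0.574  -0.3915] size [ 19. 107.] ang -4.9 w+ 0.0195 w- 0.0131
wrist px [498. 128.] n 258 cen [ 0.5748 -0.3855] size [20. 98.] ang -5.4 w+ 0.0179 w- 0.0051
wrist px [257. 164.] n 410 cen [5.638e-01 4.000e-04] size [ 19. 105.] ang -9.6 w+ 0.0175 w- 0.0127
row [0.242 1.546 0.081] [-0.002 -0.007 -0.035]
```

>>> apply_moves:
  rows:
    - [0.04, 0.25, 0, 0, 0, 0]
    - [0.08, 0.5, 0, 0, 0, 0]
    - [0.12, 0.75, 0, 0, 0, 0]
    - [0.15, 1.0, 0, 0, 0, 0]

```text
clock: 11.75
tcp_pos: [0.5675, -0.2511, 0.2197]
orientation: [-3.133, 0.228, -0.002]
contact_force: [1.2, 0.4, 0.1]
grip_width: 0.0341
gripper_force: 0.0
```

>>> apply_moves:
  rows:
    - [0.04, 0.25, 0.1, 0, 0, -0.02]
    - [0.085, 0.53, 0.2, 0, 0, -0.035]
    - [0.085, 0.53, 0.33, 0, 0, -0.035]
    - [0.085, 0.53, 0.33, 0, 0, -0.035]
  claw: 0.5

```text
clock: 12.25
tcp_pos: [0.5665, -0.3842, 0.1338]
orientation: [-3.136, 0.148, 0.008]
contact_force: [0.5, 1.0, -0.0]
grip_width: 0.0428
gripper_force: 0.0
```

Run:
```python
from h import *
import lev
f=lev.levers('wrist')
goto([.574,-.392,.004],np.radians(84.7))
```

```text
wrist px [263. 172.] n 1481 cen [ 0.5738 -0.3926] size [ 16. 102.] ang -5.3 w+ 0.0152 w- 0.0097
row [0.027 0.033 0.527] [-0.001  0.001  0.   ]
```

>>> apply_moves:
  rows:
    - [0.02, 0.025, 0.2, 0, 0, 0]
    - [0.022, 0.028, 0.4, 0, 0, 0]
    - [0.022, 0.028, 0.52, 0, 0, 0]
    - [0.022, 0.028, 0.52, 0, 0, 0]
    - [0.022, 0.028, 0.52, 0, 0, 0]

```text
clock: 12.92
tcp_pos: [0.576, -0.3911, 0.0093]
orientation: [3.137, -0.141, 0.005]
contact_force: [-1.0, -0.1, 0.7]
grip_width: 0.0425
gripper_force: 0.0
```

>>> apply_moves:
  rows:
    - [0, 0, 0, 0, 0, 0]
    - [0, 0, 0, 0, 0, 0]
    - [0, 0, 0, 0, 0, 0]
    - [0, 0, 0, 0, 0, 0]
  claw: 0
  newtons: 40

```text
clock: 13.42
tcp_pos: [0.5754, -0.3916, 0.0089]
orientation: [3.137, -0.143, 0.005]
contact_force: [-0.2, 1.8, 7.6]
grip_width: 0.0162
gripper_force: 39.0
```

>>> apply_moves:
  rows:
    - [0, 0, -0.25, 0, 0, 0]
    - [0, 0, -0.5, 0, 0, 0]
    - [0, 0, -0.75, 0, 0, 0]
    - [0, 0, -0.8, 0, 0, 0]

```text
clock: 13.92
tcp_pos: [0.5759, -0.3932, 0.2131]
orientation: [3.134, -0.144, 0.014]
contact_force: [0.2, -0.9, -0.8]
grip_width: 0.0158
gripper_force: 39.3
```

>>> apply_moves:
  rows:
    - [0, -0.25, 0, 0, 0, 0.01]
    - [0, -0.5, 0, 0, 0, 0.02]
    - [0, -0.75, 0, 0, 0, 0.03]
    - [0, -1.0, 0, 0, 0, 0.03]
    - [0, -1.0, 0, 0, 0, 0.03]

```text
clock: 14.55
tcp_pos: [0.5978, -0.1341, 0.2056]
orientation: [-3.131, 0.2, 0.002]
contact_force: [0.1, -1.0, 0.0]
grip_width: 0.0159
gripper_force: 39.3
```

Run:
```python
from h import *
o=r.get_obs(); print(o['grip_width'],o['gripper_force'])
goto([.573,.047,.205],np.radians(82))
import lev; lev.levers('scene')
```

```text
0.015933699955201604 39.32427763938904
row [-0.19  -0.706  0.005] [-0.002  0.001  0.008]
scene px [167. 211.] n 176 cen [ 0.4569 -0.1535] size [ 23. 109.] ang -8.0 w+ 0.0213 w- 0.0099
scene px [224. 223.] n 117 cen [0.5529 0.0024] size [17. 88.] ang -11.0 w+ 0.0029 w- 0.009
```

>>> apply_moves:
  rows:
    - [-0.05, -0.25, 0, 0, 0, 0]
    - [-0.1, -0.5, 0, 0, 0, 0]
    - [-0.19, -0.7, 0, 0, 0, 0.008]
    - [-0.19, -0.706, 0.2, 0, 0, 0.008]
    - [-0.19, -0.706, 0.4, 0, 0, 0.008]

```text
clock: 15.22
tcp_pos: [0.5747, 0.039, 0.106]
orientation: [-3.132, 0.236, -0.003]
contact_force: [0.2, -0.8, -0.4]
grip_width: 0.016
gripper_force: 39.3
```

Run:
```python
from h import *
goto([.573,.047,.045],np.radians(82)); o=r.get_obs(); print(o['tcp_pos'],o['grip_width'],o['gripper_force'])
```

```text
row [-0.012 -0.031  0.244] [-0.    -0.001 -0.007]
[0.57465772 0.03898271 0.10596594] 0.0159762092686097 39.34582471847534
```

>>> apply_moves:
  rows:
    - [0, -0.02, 0.1, 0, 0, 0]
    - [0, -0.02, 0.25, 0, 0, 0]
    - [0, -0.02, 0.25, 0, 0, 0]

```text
clock: 15.6
tcp_pos: [0.5728, 0.0421, 0.0419]
orientation: [3.13, -0.24, -0.008]
contact_force: [-0.3, -0.1, -1.5]
grip_width: 0.0162
gripper_force: 27.8
```

>>> apply_moves:
  rows:
    - [0, 0, 0, 0, 0, 0]
    - [0, 0, 0, 0, 0, 0]
    - [0, 0, -0.25, 0, 0, 0]
    - [0, 0, -0.5, 0, 0, 0]
    - [0, 0, -0.75, 0, 0, 0]
  claw: 0.4

```text
clock: 16.23
tcp_pos: [0.575, 0.044, 0.2349]
orientation: [-3.132, 0.237, -0.003]
contact_force: [1.1, 0.6, 0.3]
grip_width: 0.034
gripper_force: 0.0
```

Run:
```python
from h import *
import lev
for c in('scene','side'): lev.levers(c)
f=r.grab_frame('wrist'); lev.levers('wrist',f,.02); save(f,'w4.png')
s=r.grab_frame('scene'); q=r.grab_frame('side')
L=[d['point'] for d in r.landmark_of(s,'lid_grip')]; M=[d['point'] for d in r.landmark_of(q,'lid_grip')]
for a in L:
  for b in M:
    A,B=ray(s,a,0),ray(q,b,0); X=tri([A,B]); e=np.linalg.norm(np.cross(X-A[0],A[1]))
    if e<.006: print('lid',np.round(a),X.round(4),e.round(4))
for nm,fr,P in(('s',s,(.505,.345)),('q',q,(.505,.345))):
    c=proj(fr,[*P,.05]).astype(int); cv2.imwrite('pics/l%s.png'%nm,cv2.resize(fr['pixels'][c[1]-45:c[1]+45,c[0]-60:c[0]+60,::-1],None,fx=5,fy=5))
```

```text
scene px [224. 223.] n 118 cen [0.5529 0.0024] size [17. 88.] ang -11.0 w+ 0.0029 w- 0.009
scene px [239. 223.] n 111 cen [0.5564 0.0469] size [18. 74.] ang -8.4 w+ 0.0148 w- 0.0092
wrist px [256. 164.] n 567 cen [0.575  0.0435] size [ 18. 102.] ang -8.8 w+ 0.0183 w- 0.0116
wrist px [291. 162.] n 501 cen [0.5669 0.0014] size [ 18. 102.] ang -9.3 w+ 0.0179 w- 0.0122
lid [417. 195.] [0.6173 0.5703 0.0535] 0.0019
lid [417. 195.] [ 0.3252  0.9012 -0.418 ] 0.0012
lid [326. 184.] [0.5064 0.33   0.046 ] 0.0016
lid [271. 141.] [0.4955 0.1546 0.2612] 0.0037
lid [271. 141.] [0.2789 0.2223 0.0414] 0.0024
```

View pics/w4.png

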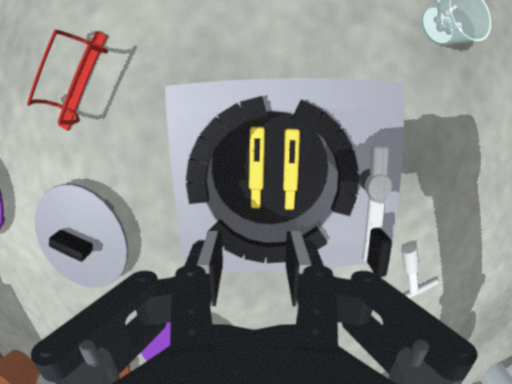

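Both levers lie flat in the well at (257,165) and (291,165). The lid is at (85,237) with its bar slightly rotated. I'll measure the notches again and go over the lid.

```bash
python3 col.py
python3 - <<'E'
from h import *
f=r.grab_frame('wrist')
a,b=onz(f,(52,237),.064,True),onz(f,(92,248),.064,True); v=b-a; an=np.degrees(np.arctan2(v[1],v[0])); print(a,b,an)
goto([.506,.332,.20],np.radians(an+90)); print(r.get_obs()['joints'].round(2))
E
```

```text
(np.float32(-7055.3086), np.float64(0.5700000000000001), np.float64(0.026000000000000002))
[(0, 52), (4, 48), (8, 52), (12, 49), (16, 46), (20, 50), (24, 51), (28, 50), (32, 51), (36, 54), (40, 52), (44, 54), (48, 54), (52, 55), (56, 55), (60, 54), (64, 55), (68, 53), (72, 53), (76, 51), (80, 51), (84, 49), (88, 45), (92, 48), (96, 149), (100, 191), (104, 190), (108, 189), (112, 189), (116, 169), (120, 39), (124, 70), (128, 29), (132, 42), (136, 40), (140, 43), (144, 43), (148, 42), (152, 44), (156, 42), (160, 42), (164, 42), (168, 45), (172, 44), (176, 46), (180, 48), (184, 26), (188, 35), (192, 114), (196, 110), (200, 30), (204, 44), (208, 49), (212, 50), (216, 127), (220, 189), (224, 192), (228, 191), (232, 188), (236, 187), (240, 49), (244, 49), (248, 46), (252, 45), (256, 46), (260, 40), (264, 33), (268, 29), (272, 31), (276, 25), (280, 28), (284, 31), (288, 40), (292, 43), (296, 41), (300, 42), (304, 40), (308, 43), (312, 39), (316, 39), (320, 40), (324, 44), (328, 43), (332, 43), (336, 82), (340, 194), (344, 197), (348, 196), (352, 198), (356, 122)]
notch 107 [4657. 3486. 2931. 2756. 2719. 2666. 2663. 2765. 2874. 2906. 2971. 3320.
 3264. 3366. 3108. 3909. 5105. 6232. 6837. 5764.]
[0.52940859 0.33289188 0.064     ] [0.50800542 0.26903223 0.064     ] -108.52906801356282
row [-0.442 -1.097  0.121] [-0.     0.002 -0.89 ]
[-0.67  0.36  0.62  1.83 -0.24  1.03 -1.68]
```

>>> apply_moves:
  rows:
    - [-0.1, -0.25, 0, 0, 0, -0.11]
    - [-0.2, -0.5, 0, 0, 0, -0.22]
    - [-0.3, -0.75, 0, 0, 0, -0.33]
    - [-0.4, -1.0, 0, 0, 0, -0.44]
    - [-0.44, -1.0, 0.1, 0, 0, -0.55]
  claw: 0.7

```text
clock: 17.3
tcp_pos: [0.5028, 0.3135, 0.2066]
orientation: [-2.936, -1.113, -0.004]
contact_force: [0.6, -0.3, -0.8]
grip_width: 0.06
gripper_force: 0.0
```

>>> apply_moves:
  rows:
    - [0, 0, 0, 0, 0, -0.1]
    - [0, 0, 0, 0, 0, -0.2]
    - [0, 0, 0, 0, 0, -0.34]
    - [0, 0, 0, 0, 0, -0.34]

```text
clock: 17.8
tcp_pos: [0.5034, 0.3075, 0.2055]
orientation: [-2.551, -1.834, 0.003]
contact_force: [0.2, -0.4, -0.5]
grip_width: 0.0597
gripper_force: 0.0
```

```bash
cat > lid.py <<'E'
from h import *
f=r.grab_frame('wrist'); save(f,'w5.png')
for n,z in(('lid_grip',.05),('lid_disc',.02)): print(n,[(round(d['conf'],2),np.round(d['point']).tolist(),onz(f,d['point'],z,True).round(4)[:2].tolist()) for d in r.landmark_of(f,n)[:3]])
p,Q=tool(); print(p.round(4),'tool y yaw',np.degrees(np.arctan2(*Q.as_matrix()[1::-1,1])).round(2),r.get_obs()['joints'].round(2))
d=r.landmark_of(f,'lid_grip')[0]['point']; c=np.round(d).astype(int)
g=cv2.cvtColor(f['pixels'],cv2.COLOR_RGB2GRAY); m=(g<60).astype(np.uint8)
n,l,s,ce=cv2.connectedComponentsWithStats(m); k=l[c[1],c[0]]; ys,xs=np.nonzero(l==k)
P=np.array([onz(f,(x,y),.064,True)[:2]*1000 for x,y in zip(xs,ys)]).astype(np.float32); rc=cv2.minAreaRect(P); b=cv2.boxPoints(rc); e=max(b[1]-b[0],b[2]-b[1],key=np.linalg.norm)
print('bar',s[k],rc,'dir',np.degrees(np.arctan2(e[1],e[0])))
E
python3 lid.py
```

```text
lid_grip [(0.95, [26.0, 149.0], [0.2455, 0.4342]), (0.92, [114.0, 293.0], [0.2744, 0.2149]), (0.59, [253.0, 148.0], [0.5123, 0.335])]
lid_disc [(0.95, [252.0, 149.0], [0.509, 0.33]), (0.87, [38.0, 143.0], [0.2425, 0.438]), (0.56, [124.0, 278.0], [0.2805, 0.2194])]
[0.5036 0.3077 0.2061] tool y yaw -18.72 [-0.84  0.37  0.23  1.8  -0.1   0.98 -0.89]
bar [  10  126   46   50 1391] ((266.2494812011719, 423.604248046875), (82.65499877929688, 45.51646423339844), 22.24648094177246) dir 22.246462
```

View pics/w5.png

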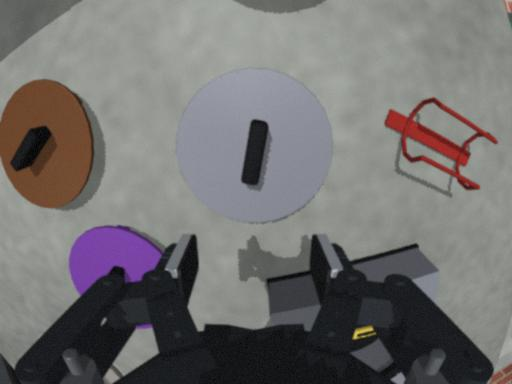

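The grey lid is centred at (254,146), with its bar running from (258,121) to (249,185). I'll rerun the bar fit seeded there.

```bash
sed -i 's/^d=.*/c=np.array([254,150])/' lid.py; python3 lid.py | tail -1
python3 - <<'E'
from h import *
f=r.grab_frame('wrist'); print(onz(f,(254,120),.064,True),onz(f,(254,184),.05,True))
goto([.508,.331,.040],np.radians(-18))
E
```

```text
bar [ 242  120   26   66 1090] ((512.759521484375, 332.63885498046875), (63.378379821777344, 16.727901458740234), 61.73662567138672) dir 61.736637
[0.52273541 0.36330105 0.064     ] [0.5014742  0.29977261 0.05      ]
row [ 0.093 -0.013  0.666] [ 0.     0.    -0.007]
```

Run:
```python
from h import *
goto([.512,.332,.036],np.radians(-28.3))
```

```text
row [0.102 0.001 0.682] [0.    0.    0.108]
```

>>> apply_moves:
  rows:
    - [0.1, 0.0, 0, 0, 0, 0.108]
    - [0.1, 0.0, 0.2, 0, 0, 0.108]
    - [0.1, 0.0, 0.4, 0, 0, 0.108]
    - [0.1, 0.0, 0.4, 0, 0, 0.108]
    - [0.1, 0.0, 0.4, 0, 0, 0.108]

```text
clock: 18.82
tcp_pos: [0.5127, 0.3322, 0.1082]
orientation: [-2.697, -1.611, -0.003]
contact_force: [-0.2, 1.1, 0.7]
grip_width: 0.0599
gripper_force: 0.0
```

```bash
python3 - <<'E'
from h import *
goto([.512,.332,.036],np.radians(-28.3))
f=r.grab_frame('wrist'); save(f,'w6.png')
E
sed -i 's/w5.png/w6.png/' lid.py; python3 lid.py
```

```text
row [-0.002 -0.002  0.289] [ 0.001 -0.001  0.   ]
lid_grip [(0.72, [119.0, 379.0], [0.2697, 0.2157]), (0.59, [254.0, 210.0], [0.5132, 0.3328])]
lid_disc [(0.86, [129.0, 359.0], [0.2785, 0.2194]), (0.82, [254.0, 200.0], [0.5126, 0.3305]), (0.78, [4.0, 224.0], [0.248, 0.4359])]
[0.5128 0.3324 0.1087] tool y yaw -28.28 [-0.85  0.52  0.23  1.83 -0.16  0.81 -1.03]
bar [     0      0    512    384 154559] ((493.0926818847656, 266.18798828125), (515.0636596679688, 873.9339599609375), 61.00282669067383) dir -28.997173
```

View pics/w6.png

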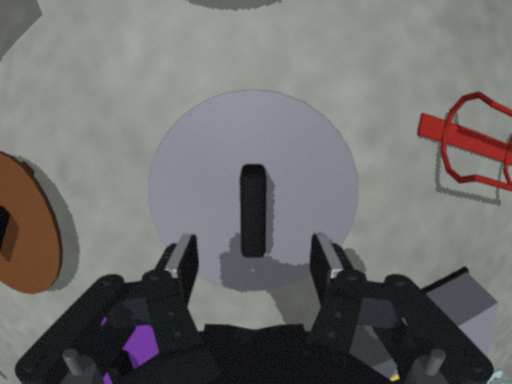

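The bar at (253,210) is upright and centred between the fingers. Now I descend, grip at 100 N, and lift.

>>> apply_moves:
  rows:
    - [0, 0, 0.15, 0, 0, 0]
    - [0, 0, 0.289, 0, 0, 0]
    - [0, 0, 0.289, 0, 0, 0]
    - [0, 0, 0.289, 0, 0, 0]

```text
clock: 19.52
tcp_pos: [0.5127, 0.3322, 0.036]
orientation: [-2.697, -1.612, -0.004]
contact_force: [0.6, -0.2, 0.2]
grip_width: 0.0597
gripper_force: 0.0
```

>>> apply_moves:
  rows:
    - [0, 0, 0, 0, 0, 0]
    - [0, 0, 0, 0, 0, 0]
    - [0, 0, 0, 0, 0, 0]
    - [0, 0, 0, 0, 0, 0]
  claw: 0
  newtons: 100

```text
clock: 20.02
tcp_pos: [0.5123, 0.332, 0.0356]
orientation: [-2.696, -1.612, -0.003]
contact_force: [-0.7, -1.3, 6.2]
grip_width: 0.0168
gripper_force: 97.9
```

>>> apply_moves:
  rows:
    - [0, 0, -0.15, 0, 0, 0]
    - [0, 0, -0.4, 0, 0, 0]
    - [0, 0, -0.62, 0, 0, 0]
    - [0, 0, -0.62, 0, 0, 0]
    - [0, 0, -0.62, 0, 0, 0]

```text
clock: 20.65
tcp_pos: [0.5106, 0.3311, 0.1882]
orientation: [2.696, 1.612, -0.003]
contact_force: [-0.4, -0.3, -4.5]
grip_width: 0.0164
gripper_force: 98.7
```

Run:
```python
from h import *
o=r.get_obs(); print(o['grip_width'],o['gripper_force'])
goto([.570,.027,o['tcp_pos'][2]],np.radians(-28.3-14.9))
```

```text
0.016393074563583562 98.67551565170288
row [-0.959  0.785  0.001] [-0.001  0.001  0.166]
```

>>> apply_moves:
  rows:
    - [-0.19, 0.16, 0, 0, 0, 0.03]
    - [-0.38, 0.31, 0, 0, 0, 0.06]
    - [-0.57, 0.47, 0, 0, 0, 0.1]
    - [-0.76, 0.63, 0, 0, 0, 0.13]
    - [-0.9, 0.74, 0, 0, 0, 0.166]

```text
clock: 21.28
tcp_pos: [0.5666, 0.0422, 0.187]
orientation: [2.886, 1.241, -0.007]
contact_force: [0.4, 1.3, -4.1]
grip_width: 0.0159
gripper_force: 98.6
```

>>> apply_moves:
  rows:
    - [-0.059, 0.045, 0, 0, 0, 0]
    - [-0.059, 0.045, 0, 0, 0, 0]
    - [-0.059, 0.045, 0, 0, 0, 0]

```text
clock: 21.65
tcp_pos: [0.5655, 0.0296, 0.1884]
orientation: [-2.88, -1.251, 0.002]
contact_force: [-0.0, 0.2, -4.0]
grip_width: 0.0168
gripper_force: 98.7
```

```bash
cat > st.py <<'E'
from h import *
o=r.get_obs(); p,Q=tool(o); print(p.round(4),'yaw',np.degrees(np.arctan2(*Q.as_matrix()[1::-1,1])).round(2),'grip',round(o['grip_width'],4),round(o['gripper_force'],1),'F',np.round(o['contact_force'],1),'j7',o['joints'][6].round(2),'tilt',np.degrees(np.arccos(-Q.as_matrix()[2,2])).round(2))
E
python3 st.py
python3 - <<'E'
from h import *
goto([.570,.027,.125],np.radians(-28.3-14.9))
f=r.grab_frame('wrist'); save(f,'w7.png')
E
```

```text
[0.5655 0.0296 0.1884] yaw -43.03 grip 0.0168 98.7 F [-0.   0.2 -4. ] j7 -0.75 tilt 0.11
row [0.005 0.021 0.253] [-0.001  0.     0.002]
```

View pics/w7.png

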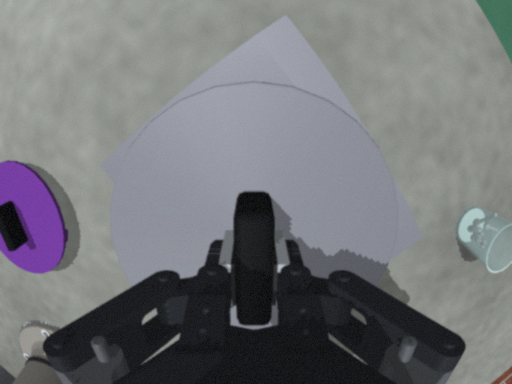

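The lid is held level and centred over the well. Now I lower it step by step.

>>> apply_moves:
  rows:
    - [0.005, 0.021, 0.1, 0, 0, 0]
    - [0.005, 0.021, 0.2, 0, 0, 0]
    - [0.005, 0.021, 0.253, 0, 0, 0]
    - [0.005, 0.021, 0.253, 0, 0, 0]
    - [0.005, 0.021, 0.253, 0, 0, 0]

```text
clock: 22.32
tcp_pos: [0.5716, 0.0252, 0.1269]
orientation: [2.883, 1.248, 0.002]
contact_force: [-0.4, -0.0, -3.7]
grip_width: 0.0163
gripper_force: 98.5
```

```bash
python3 st.py
python3 - <<'E'
from h import *
goto([.570,.027,.113],np.radians(-28.3-14.9))
E
```

```text
[0.5716 0.0252 0.1269] yaw -43.17 grip 0.0163 98.5 F [-0.4 -0.  -3.7] j7 -0.7 tilt 0.08
row [ 0.001 -0.01   0.056] [ 0.001 -0.001  0.   ]
```

>>> apply_moves:
  rows:
    - [0.001, -0.006, 0.02, 0, 0, 0]
    - [0.001, -0.006, 0.04, 0, 0, 0]
    - [0.001, -0.006, 0.054, 0, 0, 0]
    - [0.001, -0.006, 0.054, 0, 0, 0]

```text
clock: 22.82
tcp_pos: [0.5697, 0.0259, 0.1122]
orientation: [-2.883, -1.247, 0.001]
contact_force: [0.2, -0.0, -4.1]
grip_width: 0.0166
gripper_force: 98.5
```

>>> apply_moves:
  rows:
    - [0, 0, 0.01, 0, 0, 0]
    - [0, 0, 0.02, 0, 0, 0]
    - [0, 0, 0.03, 0, 0, 0]
    - [0, 0, 0.03, 0, 0, 0]

```text
clock: 23.32
tcp_pos: [0.5701, 0.0259, 0.1114]
orientation: [-2.881, -1.245, -0.003]
contact_force: [-24.9, 0.2, 57.2]
grip_width: 0.0166
gripper_force: 107.7
```

```bash
python3 st.py
```

```text
[0.5701 0.0259 0.1114] yaw -43.25 grip 0.0166 107.7 F [-24.9   0.2  57.2] j7 -0.69 tilt 0.21
```

The lid rests on its lugs: z is .1114, the unkeyed height. The bar's half-turn ambiguity means the notches are 60° away, so I lift slightly, turn 60° and lower again.

>>> apply_moves:
  rows:
    - [0, 0, -0.035, 0, 0, 0]
    - [0, 0, -0.035, 0, 0, -0.11]
    - [0, 0, -0.035, 0, 0, -0.22]
    - [0, 0, -0.035, 0, 0, -0.33]
    - [0, 0, -0.035, 0, 0, -0.44]

```text
clock: 23.95
tcp_pos: [0.5689, 0.0262, 0.1132]
orientation: [-2.283, -2.156, 0.003]
contact_force: [-3.1, 0.3, -3.9]
grip_width: 0.0161
gripper_force: 98.7
```

>>> apply_moves:
  rows:
    - [0, 0, 0, 0, 0, -0.1]
    - [0, 0, 0, 0, 0, -0.227]
    - [0, 0, 0, 0, 0, -0.227]
    - [0, 0, 0, 0, 0, -0.227]

```text
clock: 24.45
tcp_pos: [0.5692, 0.0267, 0.1132]
orientation: [-1.875, -2.519, 0.001]
contact_force: [-2.5, 3.2, -5.9]
grip_width: 0.0161
gripper_force: 98.4
```

```bash
python3 st.py; python3 -c "
from h import *
goto([.570,.0265,.102],np.radians(-43.2+60))"
```

```text
[0.5692 0.0267 0.1132] yaw 16.68 grip 0.0161 98.4 F [-2.5  3.2 -5.9] j7 0.2 tilt 0.11
row [-0.002  0.003  0.045] [-0.001 -0.001 -0.001]
```

>>> apply_moves:
  rows:
    - [0, 0, 0.014, 0, 0, 0]
    - [0, 0, 0.024, 0, 0, 0]
    - [0, 0, 0.034, 0, 0, 0]
    - [0, 0, 0.034, 0, 0, 0]

```text
clock: 24.95
tcp_pos: [0.5692, 0.0271, 0.1052]
orientation: [-1.873, -2.52, 0.0]
contact_force: [-5.5, 3.8, -2.3]
grip_width: 0.0165
gripper_force: 99.2
```

```bash
python3 st.py
```

```text
[0.5692 0.0271 0.1052] yaw 16.75 grip 0.0165 99.2 F [-5.5  3.8 -2.3] j7 0.2 tilt 0.1
```

The lugs have dropped into the notches. I press home, release and rise.

>>> apply_moves:
  rows:
    - [0, 0, 0.009, 0, 0, 0]
    - [0, 0, 0.012, 0, 0, 0]
    - [0, 0, 0.012, 0, 0, 0]

```text
clock: 25.32
tcp_pos: [0.5692, 0.0272, 0.1026]
orientation: [-1.873, -2.52, 0.0]
contact_force: [-6.4, 4.1, 2.1]
grip_width: 0.0165
gripper_force: 99.5
```

>>> apply_moves:
  rows:
    - [0, 0, 0, 0, 0, 0]
    - [0, 0, 0, 0, 0, 0]
    - [0, 0, 0, 0, 0, 0]
    - [0, 0, -0.2, 0, 0, 0]
    - [0, 0, -0.4, 0, 0, 0]
  claw: 0.6
  newtons: 20

```text
clock: 25.95
tcp_pos: [0.5699, 0.0255, 0.2033]
orientation: [-1.873, -2.522, 0.001]
contact_force: [1.1, 0.3, 0.4]
grip_width: 0.0512
gripper_force: 0.0
```

```bash
python3 st.py
python3 - <<'E'
from h import *
import lev
s=r.grab_frame('scene'); q=r.grab_frame('side'); save(q,'q8.png')
for n in('lid_grip',):
  for a in r.landmark_of(s,n):
    for b in r.landmark_of(q,n):
      A,B=ray(s,a['point'],0),ray(q,b['point'],0); X=tri([A,B])
      if abs(X[0]-.57)<.03 and abs(X[1]-.027)<.03: print(X.round(4))
for f,c in((s,'scene'),(q,'side')): lev.levers(c,f)
t=np.radians(262-89); F=np.array([.556,-.08])+.066*np.array([np.cos(t),np.sin(t)]); print(F)
goto([*F,.20],np.radians(262-89+90))
cv2.imwrite('pics/q8c.png',cv2.resize(q['pixels'][170:270,220:350,::-1],None,fx=4,fy=4))
E
```

```text
[0.5699 0.0255 0.2033] yaw 16.78 grip 0.0512 0.0 F [1.1 0.3 0.4] j7 0.19 tilt 0.05
[0.5717 0.0335 0.1172]
[ 0.49049195 -0.07195662]
row [-0.283 -0.414  0.005] [-0.001 -0.001 -0.735]
```

View pics/q8c.png

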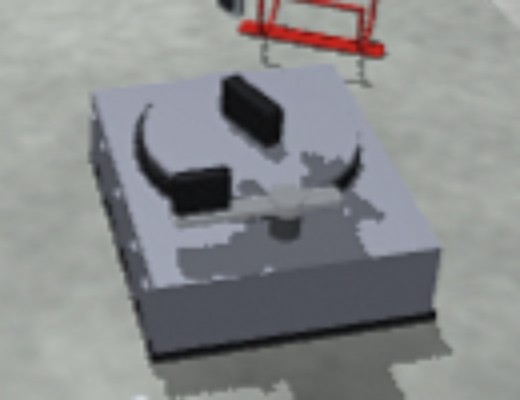

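The lid is home: the grip is triangulated at z .117 and the disc is flush on the collar, with the latch still open at (250,195). I go to the fin for closing, turning the wrist the way that stays inside the joint range.

>>> apply_moves:
  rows:
    - [-0.1, -0.14, 0, 0, 0, 0.11]
    - [-0.2, -0.28, 0, 0, 0, 0.22]
    - [-0.283, -0.414, 0, 0, 0, 0.33]
    - [-0.283, -0.414, 0, 0, 0, 0.44]
    - [-0.283, -0.414, 0, 0, 0, 0.55]
  claw: 0.5

```text
clock: 26.92
tcp_pos: [0.4902, -0.0723, 0.2012]
orientation: [-2.761, -1.497, 0.003]
contact_force: [-0.1, 0.6, -0.7]
grip_width: 0.0429
gripper_force: 0.0
```

>>> apply_moves:
  rows:
    - [0, 0, 0, 0, 0, 0.11]
    - [0, 0, 0, 0, 0, 0.22]
    - [0, 0, 0, 0, 0, 0.33]
    - [0, 0, 0, 0, 0, 0.44]
    - [0, 0, 0, 0, 0, 0.55]

```text
clock: 27.55
tcp_pos: [0.4906, -0.0718, 0.2011]
orientation: [3.135, 0.205, -0.004]
contact_force: [0.4, -0.2, -0.2]
grip_width: 0.0429
gripper_force: 0.0
```

```bash
python3 st.py; python3 -c "
from h import *
goto([.4905,-.072,.20],np.radians(83))
f=r.grab_frame('wrist')
print([(round(d['conf'],2),onz(f,d['point'],.122,True).round(4)[:2].tolist()) for d in r.landmark_of(f,'latch_grip')[:3]])
"
```

```text
[ 0.4906 -0.0718  0.2011] yaw -82.51 grip 0.0429 0.0 F [ 0.4 -0.2 -0.2] j7 -1.29 tilt 0.14
row [-0.     0.001  0.004] [0.    0.002 0.161]
[]
```

>>> apply_moves:
  rows:
    - [0, 0, 0, 0, 0, 0.11]
    - [0, 0, 0.1, 0, 0, 0.161]
    - [0, 0, 0.25, 0, 0, 0.161]
    - [0, 0, 0.352, 0, 0, 0.161]
    - [0, 0, 0.352, 0, 0, 0.161]

```text
clock: 28.28
tcp_pos: [0.4894, -0.0717, 0.1123]
orientation: [3.136, -0.178, -0.008]
contact_force: [-0.3, -0.4, 0.2]
grip_width: 0.0429
gripper_force: 0.0
```

>>> apply_moves:
  rows:
    - [0, 0, 0, 0, 0, 0]
    - [0, 0, 0, 0, 0, 0]
    - [0, 0, 0, 0, 0, 0]
  claw: 0.3

```text
clock: 28.65
tcp_pos: [0.4919, -0.0717, 0.1151]
orientation: [-3.136, 0.182, -0.003]
contact_force: [0.1, -0.9, 0.1]
grip_width: 0.0255
gripper_force: 0.0
```

```bash
python3 st.py; python3 arc.py 89 42 5
```

```text
[ 0.4919 -0.0717  0.1151] yaw -96.64 grip 0.0255 0.0 F [ 0.1 -0.9  0.1] j7 -1.43 tilt 0.1
[-0.002, 0.045, 0.012, -0.0, -0.001, -0.1]
[0.008, 0.087, 0.012, -0.0, -0.001, -0.205]
[0.025, 0.127, 0.012, -0.0, -0.001, -0.309]
[0.048, 0.163, 0.012, 0.0, -0.001, -0.414]
[0.077, 0.195, 0.012, 0.0, -0.001, -0.518]
```

>>> apply_moves:
  rows:
    - [-0.002, 0.045, 0.005, 0, 0, -0.1]
    - [0.008, 0.087, 0.005, 0, 0, -0.205]
    - [0.025, 0.127, 0.005, 0, 0, -0.309]
    - [0.048, 0.163, 0.005, 0, 0, -0.414]
    - [0.077, 0.195, 0.005, 0, 0, -0.518]

```text
clock: 29.28
tcp_pos: [0.5043, -0.1223, 0.1134]
orientation: [-2.949, -1.082, 0.001]
contact_force: [-1.7, 1.8, 1.0]
grip_width: 0.0259
gripper_force: 1.0
```

```bash
python3 st.py; python3 arc.py 42 -4 5
```

```text
[ 0.5043 -0.1223  0.1134] yaw -49.71 grip 0.0259 1.0 F [-1.7  1.8  1. ] j7 -0.61 tilt 0.06
[0.006, 0.045, 0.005, -0.001, 0.0, -0.099]
[0.016, 0.087, 0.005, -0.001, 0.0, -0.201]
[0.032, 0.126, 0.005, -0.001, -0.0, -0.303]
[0.055, 0.162, 0.005, -0.001, -0.0, -0.406]
[0.083, 0.194, 0.005, -0.001, -0.0, -0.508]
```

>>> apply_moves:
  rows:
    - [0.006, 0.045, 0.003, 0, 0, -0.099]
    - [0.016, 0.087, 0.003, 0, 0, -0.201]
    - [0.032, 0.126, 0.003, 0, 0, -0.303]
    - [0.055, 0.162, 0.003, 0, 0, -0.406]
    - [0.083, 0.194, 0.003, 0, 0, -0.508]

```text
clock: 29.9
tcp_pos: [0.5514, -0.1466, 0.1125]
orientation: [-2.298, -2.141, 0.002]
contact_force: [-1.6, 0.6, -0.1]
grip_width: 0.0254
gripper_force: 0.9
```

>>> apply_moves:
  rows:
    - [0, 0, 0, 0, 0, 0]
    - [0, 0, 0, 0, 0, 0]

```text
clock: 30.15
tcp_pos: [0.5517, -0.1463, 0.1125]
orientation: [2.307, 2.132, 0.0]
contact_force: [-0.3, 1.1, -0.3]
grip_width: 0.0257
gripper_force: 0.0
```

```bash
python3 st.py
```

```text
[ 0.5517 -0.1463  0.1125] yaw -4.49 grip 0.0257 0.0 F [-0.3  1.1 -0.3] j7 0.11 tilt 0.02
```

>>> apply_moves:
  rows:
    - [0, 0.01, 0, 0, 0, 0]
    - [0, 0.018, 0, 0, 0, 0]
    - [0, 0.018, 0, 0, 0, 0]

```text
clock: 30.52
tcp_pos: [0.5544, -0.1465, 0.1121]
orientation: [-2.303, -2.133, 0.004]
contact_force: [-6.3, 1.0, 5.6]
grip_width: 0.0259
gripper_force: 3.2
```

>>> apply_moves:
  rows:
    - [0, 0.01, 0, 0, 0, 0]
    - [0, 0.015, 0, 0, 0, 0]
    - [0, 0.015, 0, 0, 0, 0]

```text
clock: 30.9
tcp_pos: [0.5545, -0.1466, 0.1114]
orientation: [-2.299, -2.128, 0.011]
contact_force: [-16.3, 2.3, 11.7]
grip_width: 0.0257
gripper_force: 7.9
```

The fin is at its closed stop: the force rises with no further motion. I centre the fingers, rise clear and check.

>>> apply_moves:
  rows:
    - [0, -0.035, 0, 0, 0, 0]
    - [0, -0.035, 0, 0, 0, 0]
    - [0, -0.035, -0.2, 0, 0, 0]
    - [0, -0.035, -0.4, 0, 0, 0]
    - [0, -0.035, -0.4, 0, 0, 0]

```text
clock: 31.52
tcp_pos: [0.555, -0.1467, 0.2169]
orientation: [2.298, 2.131, 0.01]
contact_force: [0.7, 0.6, -1.2]
grip_width: 0.0255
gripper_force: 0.0
```

```bash
python3 st.py
python3 - <<'E'
from h import *
import lev
s=r.grab_frame('scene'); q=r.grab_frame('side'); w=r.grab_frame('wrist'); save(w,'w9.png')
for f,c in((s,'scene'),(q,'side'),(w,'wrist')): lev.levers(c,f)
for a in r.landmark_of(s,'lid_grip'):
    for b in r.landmark_of(q,'lid_grip'):
      A,B=ray(s,a['point'],0),ray(q,b['point'],0); X=tri([A,B])
      if abs(X[0]-.57)<.03 and abs(X[1]-.027)<.03: print(X.round(4))
E
```

```text
[ 0.555  -0.1467  0.2169] yaw -4.33 grip 0.0255 0.0 F [ 0.7  0.6 -1.2] j7 0.1 tilt 0.56
[0.5665 0.0305 0.1109]
```

View pics/w9.png

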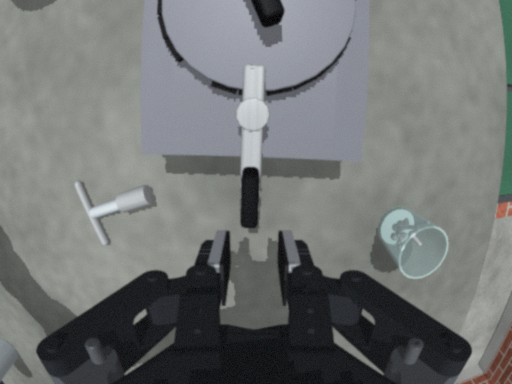

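The nose at (255,70) lies over the lid's edge, with the arm pointing to the case's -y. I'll check the angle numerically before handing in.

Run:
```python
from h import *
f=r.grab_frame('wrist')
a=onz(f,(254.5,68),.108,True)[:2]; b=onz(f,(249.5,225),.13,True)[:2]; h=onz(f,(252.5,114),.11,True)[:2]
fa=onz(f,(250,170),.142,True)[:2]
ang=lambda v: np.degrees(np.arctan2(v[1],v[0]))%360
print('nose',a,'hinge',h,'fin',b,ang(b-a),ang(h-a),ang(b-h))
e1=[onz(f,p,.075,True)[:2] for p in((140,152),(361,160))]; e2=[onz(f,p,.075,True)[:2] for p in((144,30),(140,150))]; e3=[onz(f,p,.075,True)[:2] for p in((370,20),(361,158))]
print('case -y edge dir',ang(e1[1]-e1[0]), 'side edges',ang(e2[1]-e2[0]),ang(e3[1]-e3[0]))
```

```text
nose [ 0.55952192 -0.0426848 ] hinge [ 0.55512751 -0.08016563] fin [ 0.54621097 -0.16733573] 263.9047204560893 263.3129332533265 264.15958267528936
case -y edge dir 353.59700903378734 side edges 262.09237564574823 263.286532293167
```

```bash
python3 -c "
from bench import r
print(r.hand_in())"
```

```text
the job is handed in; nothing more can be done
None
```

I handed the job in at about 32 s; the judge's verdict was not shown. The last camera checks put both levers in the well, the lid home on it, and the latch within about 1° of fully closed; the tumbler, puller and cage looked undisturbed.

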